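# Dust off a contactor and hold its label up to the inspection camera

### The job

Give the blue contactor a blast of air while it stands in its nest: push the red cap of the duster can in front of it all the way down, then let it spring back up. Then lift the contactor out of the nest and hold it up to the inspection camera the right way up, leaned back so that its label squarely faces the down-tilted lens, with the label in the middle of the view 120 mm in front of the lens. Finish there, holding it still in the air with nothing but the gripper carrying it; do not knock the camera out of its setting or disturb the loose things round about.

Things in the scene. Friction and masses are not known exactly. Their poses are not given: they have to be found in the camera images.
- contactor: dark blue box-shaped contactor, orange plunger on top, 0.31 kg. Origin: centre of its underside; z up. Block 46 mm along its x (-22 to +24), 56 along y, 60 high; then a narrower step to 68 and the plunger, 18 mm square, to 75. Label on its -x side, so grip it across the 56 mm (fingers on its y sides, flat and bare). Starts upright in the nest, label towards the can
- label (a point): centre of the contactor's white label, on the face of its -x side (23 mm from its origin), 30 mm above its underside; axes as the contactor's
- blowoff_station: aluminium plate 270 x 130 mm, top 14 mm above the bench, fixed there, with the nest and the duster can on it; origin on the bench below its middle; x runs from the nest to the can, z up. White and green can, 53 mm diameter, clamped upright at x = +65 mm, bracket behind it; its thin spray tube slopes down towards the nest, ending 44 mm from the can's axis
- nest (a point): middle of the floor of the nest's pocket, 19 mm above the bench; axes as the station's (x towards the can). The nest is a black block 74 x 92 mm, its rim 30 mm above the bench; pocket 50 x 60 mm, 11 mm deep; the contactor stands in it with about 2 mm play a side, its -x side towards this +x
- cap_top (a point): top centre of the can's red cap, 27 mm diameter, about 185 mm above the bench when up; axes as the station's, z up
- nozzle_cap (a joint): travel of the red cap, m: 0 up, 0.006 fully down; sprung straight up: it starts to move at 3 N, needs about 8 N fully down, and meets a hard stop there
- camera_stand: inspection camera stand fixed to the bench: grey base plate 300 x 140 mm, top with rubber pad 17 mm above the bench; origin on the bench; x points from the plate's open front (x = -110 mm) to its rear (+190); a 20 mm steel column, 320 mm high, stands at x = +160 mm and carries the camera
- lens (a point): centre of the lens's front glass, about 0.25 m above the bench, on a white camera head 46 mm wide with a black ring light of 43 mm. The camera looks along this -x, down by 0.25 to 0.55 rad (differs each time); y sideways; z is image-up. Wanted: label centre 120 mm from here along -x, the contactor's -x direction along this +x, its z along this z
- relay_module: loose grey relay module, 47 x 62 x 52 mm, to be left alone; origin at its underside
- screwdriver: loose screwdriver with an orange-yellow handle, 28 x 195 x 26 mm, long along its y, to be left alone
- multimeter: loose light grey multimeter lying flat, 147 x 74 x 42 mm, to be left alone
- parts_tub: loose red round tub of small hardware, 68 mm diameter, 36 mm high, to be left alone
Not all that is in view belongs to the job. What is shaped like the contactor but green or purple is not meant.

How it is judged:
On the way, in this order (a step that is already met when the one before it is completed fails the run):
1. the cap is pushed down (at least 4.5 of its 6 mm) for 0.1 s while the contactor stands in the nest (value of joint nozzle_cap above 0.0045 m and x of contactor in the frame of nest between -0.01 and 0.01 m and y of contactor in the frame of nest between -0.01 and 0.01 m and z of contactor in the frame of nest below 0.006 m), for 0.1 s.
2. the cap has sprung back up (to within 1 mm) with the contactor still in the nest (value of joint nozzle_cap below 0.001 m and x of contactor in the frame of nest between -0.01 and 0.01 m and y of contactor in the frame of nest between -0.01 and 0.01 m and z of contactor in the frame of nest below 0.006 m), for 0.1 s.
At the end, for the whole second after the job is handed in: Held still in the air by the gripper alone: label centre 120 mm (+-20) in front of the lens, within 20 mm of its line of sight sideways and in height; label square to the lens and top towards image-up within 0.18 rad; underside over 100 mm up; stand not touched by it; cap up (x of label in the frame of lens between -0.14 and -0.1 m and y of label in the frame of lens between -0.02 and 0.02 m and z of label in the frame of lens between -0.02 and 0.02 m and x of contactor in the frame of lens below -0.12 m and angle between the x axis of contactor and the x axis of lens, either way round below 0.18 rad and angle between the z axis of contactor and the z axis of lens, either way round below 0.18 rad and angle between contactor's own z axis and vertical below 1.2 rad and height (world z) of contactor above 0.1 m and contact force between contactor and the fingers above 1 N and contact force between contactor and camera_stand below 0.2 N and linear speed of contactor below 0.02 m/s and angular speed of contactor below 0.1 rad/s and value of joint nozzle_cap below 0.001 m); the arm keeps its last pose, push and grip.
It fails at once if the camera is knocked out of its setting (lens moved more than 8 mm) (distance of lens from where it was at the start of the episode above 0.008 m).
It fails at once if a loose thing round about is moved more than 25 mm (distance of any of relay_module, screwdriver, multimeter, parts_tub from where it was at the start of the episode above 0.025 m).
It also fails if it takes over 50 s, if anything falls off the work surface, if the arm or the gripper's body presses on something with over 40 N, if the wrist force passes 120 N, or if a joint passes its speed limit or range.

### The arm

A 6-joint arm with a two-finger parallel gripper is mounted at the origin on a cart in front of the work surface, level with it; the furniture and walls round the work are solid. World frame = base frame: x ahead of the robot, y to its left, z up, the work surface at z = 0. Lengths are in m, angles in rad, forces in N, time in s.
With the tool pointing down it reaches from about 0.25 to 0.725 m from the base axis. Payload 4 kg.
Tool frame: the origin (TCP) lies midway between the tips of the shut fingers; the grasp point (between the pads) lies 19 mm behind it (bot.grip_point_offset is the distance from the TCP to the grasp point, in m); z points along the fingers, y is the line along which they close (so a half turn about z gives the same grasp; the last joint's range is limited). The gripper opens to 85 mm and grips with 20 to 120 N. Pads are 22 mm wide; open, the fingers measure 114 mm over their backs; the gripper's body (76 mm by 85 mm) begins 54 mm behind the grasp point. The pads swing forward as they close: fully open they stand 13 mm farther back than shut.
Start: joints at [-1.26, 0.241, 0.005, 1.335, 0, 1.571], TCP at [0.153, -0.476, 0.231] pointing down, gripper open.
Joint ranges: [-2.72, 2.72], [-1.05, 1.87], [-1.09, 1.28], [-1.99, 2.15], [-1.42, 1.44], [-3.14, 3.14]. Speed limits (rad/s): [2.79, 2.79, 3.14, 3.14, 3.14, 3.14].

### API

Orientations are given as a unit quaternion [x, y, z, w].
In Python, from workcell import bot gives the robot as it stands.
- The arm moves only by the tool step_arm, never from a script. Its argument "targets" is text: rows parted by semicolons, each of 7 numbers parted by spaces: the opening, from -1 (shut) to 1 (fully open), so that 0 is half open, then the shift along the world's x, y, z normalised to -1 to 1, where 1 is 0.5 m, then the turn, a rotation vector about the world's x, y, z normalised to -1 to 1, where 1 is pi/4 rad. In form: gripper x y z wx wy wz; .... A call has 1 to 10 rows; each row is the pose to reach, as a shift and turn from the pose commanded when the call began; what a row does not reach only later rows make up. A row lasts 1/12 s, in which the tool goes at most 41.7 mm and 7.16 degrees, less where a joint would pass 70% of its speed; a pose out of reach is approached as far as the arm can. A call with a number of a shift or a turn outside -1 to 1 is refused whole. A call with a gripper value outside its range is refused whole. The fingers move at their own pace and stop on an object; the grip force is fixed at half the most. Time passes only in rows, so rows that repeat a pose let the fingers close. It gives the time, the measured TCP pose, the force, the opening and the grip force at its end, in the units of the state.
- bot.get_obs(): the state, without advancing time (a new reading comes with each control period).
- bot.camera(name): name is "scene" or "top"; returns the picture (400x640x3 uint8, red, green, blue); there is no depth.
- bot.camera_info(name): a dict with "vertical_fov" (degrees; the focal length in pixels is half the picture's height over the tangent of half this angle, whatever the lens; pixels are square), "cx", "cy" (the principal point, pixels), "pose" (4x4, takes a point from camera to world coordinates). Camera axes: x right, y up, looking along -z (the intrinsics and any distortion apply to the point x, -y, -z); pixel columns grow to the right and rows downward; lengths in m; the calibration is good to about 2 mm. A picture is of the moment at which its call begins. camera_info takes no time and is no camera call.
- bot.job_done(): hands the job in; it is judged then, once.
The state is a dict: "clock": time; "joint_pos": joint angles; "joint_vel": joint speeds; "tau": joint torques, N m; "eef_pos": TCP position; "tool_rot": TCP orientation; "ft_force": force on the tool from outside, world axes, zero at the start; "ft_torque": the same for the moment, N m; "grip_width": finger opening in m; "grasp_force": force on a finger pad.
Only numpy, scipy, OpenCV 4.12 (cv2) and the standard library are available. Lean on these libraries where they do the work, as an engineer would, in place of code of your own. Each camera call takes 0.05 s, during which the arm holds its last target. There are 200 camera calls.

## Working session

There is one attempt and no reset: what is moved stays moved. The work goes in short steps, Python scripts to look and compute and a tool call to move; the robot and the scene stay as the last step left them, time stands still between calls to the robot, and variables do not carry over. Pictures are saved under pics/ and viewed, at most 10 in all, crops included, and the job is handed in when it is done.

Besides the shell and the picture viewer there is one more tool, called after "Request:" by a JSON object that holds its "name" and its "arguments", one argument or row to a line. step_arm: Moves the arm, as the interface text tells. Scaled input: -1 to 1 covers 0.5 m each way for a shift and pi/4 rad each way for a turn. Its arguments: {"type":"object","properties":{"targets":{"type":"string"}},"required":["targets"]}

```bash
mkdir -p pics
cat > h.py <<'E'
import numpy as np, cv2
from workcell import bot
def snap(n,f):
    im=bot.camera(n); cv2.imwrite(f,im[...,::-1]); return im
def cam(n):
    i=bot.camera_info(n); f=200/np.tan(np.radians(i["vertical_fov"])/2); return i,f,np.array(i["pose"])
def ray(n,u,v):
    i,f,T=cam(n); 
    d=np.array([(u-i["cx"])/f,-(v-i["cy"])/f,-1.]); d=T[:3,:3]@d; return T[:3,3],d/np.linalg.norm(d)
def plane(n,u,v,z):
    o,d=ray(n,u,v); return o+d*(z-o[2])/d[2]
def proj(n,p):
    i,f,T=cam(n); q=T[:3,:3].T@(np.array(p)-T[:3,3]); return np.array([i["cx"]-f*q[0]/q[2], i["cy"]+f*q[1]/q[2]])
def tri(r1,r2):
    (o1,d1),(o2,d2)=r1,r2
    A=np.stack([d1,-d2],1); s=np.linalg.lstsq(A,o2-o1,rcond=None)[0]
    a,b=o1+s[0]*d1,o2+s[1]*d2; return (a+b)/2,np.linalg.norm(a-b)
E
python3 - <<'E'
from h import *
a=snap("scene","pics/s0.png");b=snap("top","pics/t0.png")
for n in("scene","top"):
    print(bot.camera_info(n))
print(bot.get_obs())
E
```

```text
{'vertical_fov': 43.84892130142858, 'cx': 318.3407728111255, 'cy': 207.18330948006397, 'pose': array([[-0.84715075,  0.36915296, -0.38218019,  0.14440913],
       [-0.53125343, -0.57454438,  0.62263034,  0.59719748],
       [ 0.01026636,  0.7304963 ,  0.68283948,  0.99784902],
       [ 0.        ,  0.        ,  0.        ,  1.        ]])}
{'vertical_fov': 50.36693251601379, 'cx': 311.55832400713814, 'cy': 193.52151369750567, 'pose': array([[-0.00721867,  0.99235054, -0.12324078,  0.4646421 ],
       [-0.999944  , -0.00811717, -0.00679011, -0.15530468],
       [-0.00773854,  0.12318486,  0.99235357,  1.2903399 ],
       [ 0.        ,  0.        ,  0.        ,  1.        ]])}
{'clock': 0.1, 'joint_pos': array([-1.25997855e+00,  2.41350719e-01,  3.84345569e-03,  1.33517259e+00,
        2.90536648e-05,  1.57077087e+00]), 'joint_vel': array([ 0.00024938,  0.00041917,  0.00194529,  0.00054847,  0.00132677,
       -0.00160526]), 'tau': array([ 2.05032375e-04, -3.73138154e+01,  2.53009272e+01,  1.08151601e-02,
        1.29366013e-04,  1.94229426e-05]), 'eef_pos': array([ 0.15275507, -0.47550379,  0.23048951]), 'tool_rot': array([ 9.87945918e-01,  1.54796566e-01, -1.31406267e-04, -9.32663219e-04]), 'ft_force': array([-0.70014188,  0.52689085, -0.02200423]), 'ft_torque': array([-0.00057395, -0.01099059,  0.0237157 ]), 'grasp_force': 0.0, 'grip_width': 0.08518704878687325}
```

View pics/s0.png

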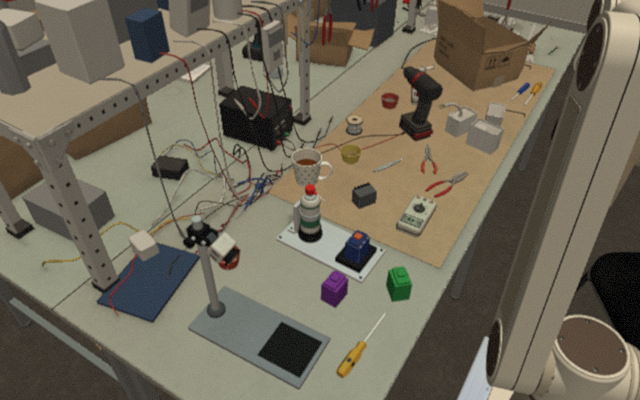

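View pics/t0.png

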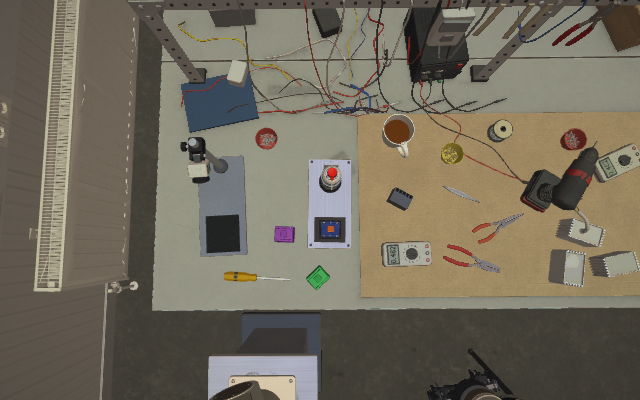

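The scene and top views show three contactor-shaped items in the top view: blue (330,229) in the nest by the can, purple (284,234) and green (318,277). Only the blue one, with an orange plunger and standing in the nest, fits the description. I'll confirm it in an enlarged crop.

Run:
```python
import cv2
t=cv2.imread("pics/t0.png");s=cv2.imread("pics/s0.png")
cv2.imwrite("pics/tc.png",cv2.resize(t[125:265,170:360],None,fx=4.2,fy=4.2,interpolation=cv2.INTER_CUBIC))
cv2.imwrite("pics/sc.png",cv2.resize(s[175:325,180:390],None,fx=3.8,fy=3.8,interpolation=cv2.INTER_CUBIC))
```

```text
(no output)
```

View pics/tc.png

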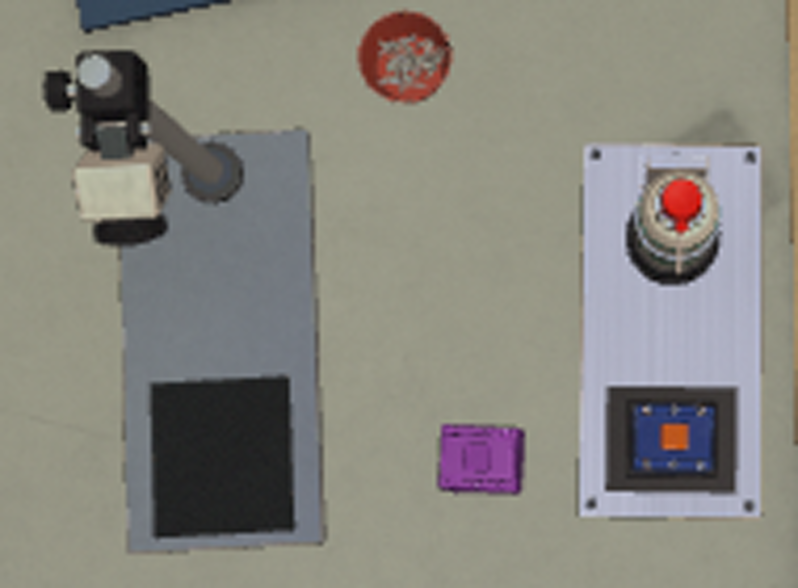

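View pics/sc.png

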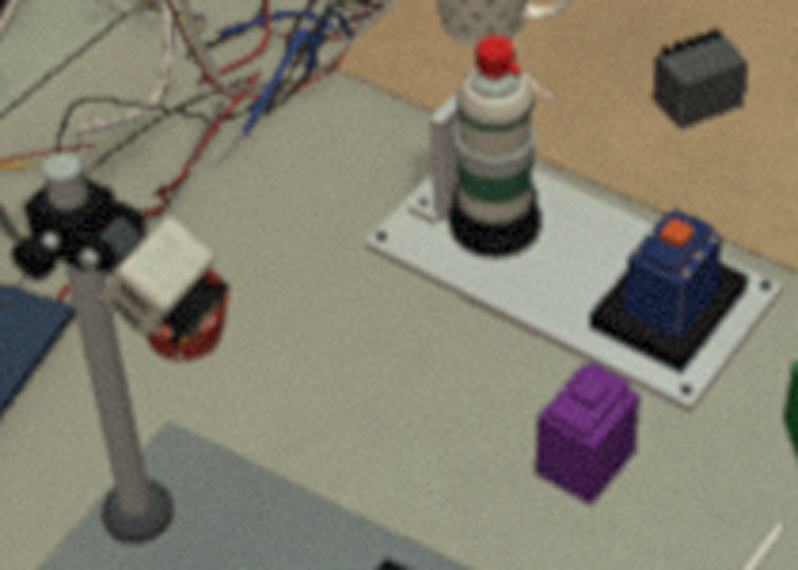

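The crop confirms that the blue contactor with the orange plunger, top view (330,229), stands in the nest in front of the can. Next I'll measure the plate, cap and plunger, and enlarge the camera head in both views.

Run:
```python
from h import *
T=[snap("top","pics/t1.png") for _ in range(6)];S=[snap("scene","pics/s1.png") for _ in range(6)]
t=np.mean(T,0).astype(np.uint8);s=np.mean(S,0).astype(np.uint8)
cv2.imwrite("pics/tavg.png",t[...,::-1]);cv2.imwrite("pics/savg.png",s[...,::-1])
c=lambda x,y:((x+.5)/4.2-.5+170,(y+.5)/4.2-.5+125)
P=[plane("top",*c(*q),.014) for q in[(583,146),(761,146),(760,517),(580,517)]]
P=np.array(P);print("plate",P.round(4),[np.linalg.norm(P[i]-P[i-1]).round(4) for i in range(4)],P.mean(0))
R=np.array([plane("top",*c(*q),.015) for q in[(325,542),(308,130),(127,552)]]);print("stand",R.round(4),np.linalg.norm(R[0]-R[1]),np.linalg.norm(R[0]-R[2]))
def blob(im,f,box):
    x0,y0,x1,y1=box;m=f(*[im[y0:y1,x0:x1,k].astype(int) for k in range(3)]).astype(np.uint8)
    n,l,st,ce=cv2.connectedComponentsWithStats(m);k=1+st[1:,4].argmax();print(st[k]+[x0,y0,0,0,0]);return ce[k]+[x0,y0]
org=lambda r,g,b:(r>150)&(g>60)&(g<150)&(b<100)
red=lambda r,g,b:(r>150)&(g<70)&(b<70)
pt,ps=blob(t,org,(310,210,350,250)),blob(s,org,(340,225,375,250));
print("plunger",pt,ps,tri(ray("top",*pt),ray("scene",*ps)),plane("top",*pt,.094),plane("scene",*ps,.094))
pt,ps=blob(t,red,(315,155,345,185)),blob(s,red,(295,175,325,205));print("cap",pt,ps,tri(ray("top",*pt),ray("scene",*ps)),plane("top",*pt,.185))
a=cv2.resize(t[130:190,180:240],None,fx=6.6,fy=6.6,interpolation=cv2.INTER_CUBIC)
b=cv2.resize(s[210:275,180:245],None,fx=6.1,fy=6.1,interpolation=cv2.INTER_CUBIC)
h=max(a.shape[0],b.shape[0]);a=cv2.copyMakeBorder(a,0,h-a.shape[0],0,0,0);b=cv2.copyMakeBorder(b,0,h-b.shape[0],0,0,0)
cv2.imwrite("pics/head.png",np.hstack([a,b])[...,::-1]);print(a.shape,b.shape)
```

```text
plate [[ 0.7283 -0.1378  0.014 ]
 [ 0.7272 -0.2671  0.014 ]
 [ 0.4598 -0.2615  0.014 ]
 [ 0.4607 -0.134   0.014 ]] [np.float64(0.2677), np.float64(0.1294), np.float64(0.2675), np.float64(0.1275)] [ 0.59397951 -0.20007552  0.014     ]
stand [[0.4444 0.0466 0.015 ]
 [0.7417 0.0625 0.015 ]
 [0.4384 0.1869 0.015 ]] 0.2977229964599074 0.14038379751898705
[328 226   6   6  33]
[345 225  30  14 146]
plunger [330.27272727 228.45454545] [362.94520548 228.58219178] (array([ 0.50847896, -0.20012191,  0.1147207 ]), np.float64(0.010240229716843961)) [ 0.51405772 -0.19889573  0.094     ] [ 0.51214155 -0.22074804  0.094     ]
[328 168   9  12  71]
[306 184   9   7  43]
cap [331.94366197 172.47887324] [309.79069767 187.1627907 ] (array([ 0.65957149, -0.20163754,  0.17810485]), np.float64(0.0022873688250882726)) [ 0.65732438 -0.20183814  0.185     ]
(396, 396, 3) (396, 396, 3)
```

View pics/head.png

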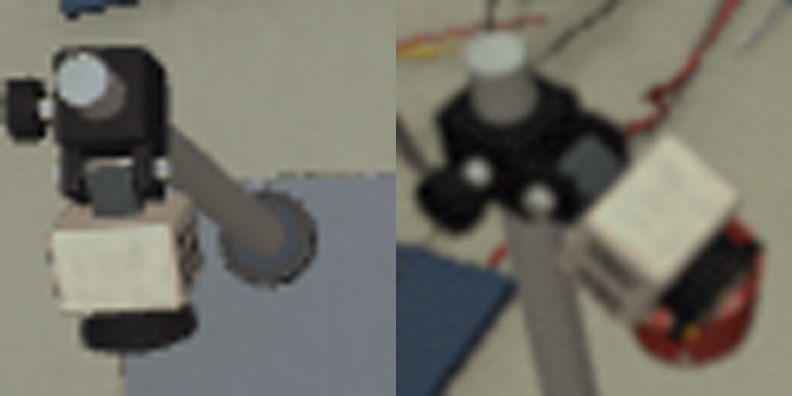

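The enlargement shows the white head with its top face at crop (55-183, 222-312) in the left panel and (595-740, 133-290) in the right. The black ring is nearly edge-on in both views, at left (80-197, 305-352) and right (665-760, 245-310). I'll triangulate its corners.

```bash
cat > head.py <<'E'
from h import *
ct=lambda x,y:((x+.5)/6.6-.5+180,(y+.5)/6.6-.5+130)
cs=lambda x,y:((x-396+.5)/6.1-.5+180,(y+.5)/6.1-.5+210)
pts=dict(BL=((55,232),(595,217)),BR=((172,223),(672,135)),FR=((183,304),(740,192)),FL=((64,312),(655,288)),col=((83,80),(496,52)))
Q={}
for k,(a,b) in pts.items():
    p,e=tri(ray("top",*ct(*a)),ray("scene",*cs(*b)));Q[k]=p;print(k,p.round(4),"gap",e.round(4))
E
cat >> head.py <<'E'
for a,b in("BL BR","FL FR","BL FL","BR FR"):0
E
sed -i '$d' head.py
python3 - <<'E'
exec(open("head.py").read())
for a,b in(("BL","BR"),("FL","FR"),("BL","FL"),("BR","FR")):
    d=Q[b]-Q[a];print(a,b,d.round(4),np.linalg.norm(d).round(4))
f=(Q["FL"]+Q["FR"]-Q["BL"]-Q["BR"]);f/=np.linalg.norm(f);print("fwd",f,"tilt",np.arcsin(-f[2]),"yaw",np.arctan2(-f[1],-f[0]))
print("column expected",proj("top",(.711,.131,.32)),proj("scene",(.711,.131,.32)),"seen",ct(83,80),cs(496,52))
for q in [(ct(140,328),"t"),(cs(712,277),"s")]:print(q)
print("ring",tri(ray("top",*ct(140,328)),ray("scene",*cs(712,277))))
s=cv2.imread("pics/savg.png")[...,::-1].astype(int)
r,g,b=s[222:245,345:372].transpose(2,0,1);m=((r>170)&(g<130)&(b<80)&(r-g>70));v,u=np.nonzero(m);ps=(u.mean()+345,v.mean()+222);print("plunger",ps,m.sum(),plane("scene",*ps,.094))
E
```

```text
BL [0.6613 0.1487 0.2833] gap 0.0019
BR [0.6648 0.1065 0.282 ] gap 0.0012
FR [0.6377 0.1055 0.2692] gap 0.0006
FL [0.6358 0.1506 0.2661] gap 0.0011
col [0.7108 0.1312 0.3157] gap 0.0004
BL BR [ 0.0035 -0.0422 -0.0013] 0.0424
FL FR [ 0.0019 -0.045   0.0031] 0.0452
BL FL [-0.0254  0.0018 -0.0172] 0.0308
BR FR [-0.0271 -0.001  -0.0128] 0.03
fwd [-0.86768956  0.01449999 -0.49689494] tilt 0.5200170538118277 yaw -0.01670947778011078
column expected [191.65325765 141.11685735] [195.7240777 216.4874395] seen (192.15151515151516, 141.6969696969697) (195.97540983606558, 218.10655737704917)
((200.78787878787878, 179.27272727272728), 't')
((231.38524590163934, 254.99180327868854), 's')
ring (array([0.63297229, 0.12699534, 0.25029975]), np.float64(0.002979810497702902))
plunger (np.float64(357.57894736842104), np.float64(235.21052631578948)) 19 [ 0.51241011 -0.1928542   0.094     ]
```

The numbers hold up:
- **Plate:** centred at (0.594, -0.200), yaw -0.018, measured 268 x 128 mm.
- **Cap:** at (0.659, -0.2015).
- **Camera head:** 42-45 mm wide, stand yaw 0.053, tilt about 0.50, lens about (0.635, 0.127, 0.246).

I'll shut the fingers, turn the tool and move towards the cap.

Request:
{"name": "step_arm", "arguments": {
  "targets": "-1 0.6 0.32 0.06 0 0 -0.42;-1 0.6 0.32 0.06 0 0 -0.42;-1 0.6 0.32 0.06 0 0 -0.42;-1 0.6 0.32 0.06 0 0 -0.42;-1 0.6 0.32 0.06 0 0 -0.42;-1 0.6 0.32 0.06 0 0 -0.42;-1 0.6 0.32 0.06 0 0 -0.42;-1 0.6 0.32 0.06 0 0 -0.42;-1 0.6 0.32 0.06 0 0 -0.42;-1 0.6 0.32 0.06 0 0 -0.42"
}}

```text
clock: 1.53
eef_pos: [0.4569, -0.3136, 0.2613]
tool_rot: [1.0, -0.006, 0.001, -0.0]
ft_force: [-0.5, -0.5, 0.5]
grip_width: 0.0001
grasp_force: 0.0
```

Request:
{"name": "step_arm", "arguments": {
  "targets": "-1 0.412 0.229 0 0 0 0;-1 0.412 0.229 0 0 0 0;-1 0.412 0.229 0 0 0 0;-1 0.412 0.229 0 0 0 0;-1 0.412 0.229 0 0 0 0;-1 0.412 0.229 0 0 0 0;-1 0.412 0.229 -0.08 0 0 0;-1 0.412 0.229 -0.08 0 0 0;-1 0.412 0.229 -0.08 0 0 0"
}}

```text
clock: 2.28
eef_pos: [0.6562, -0.201, 0.217]
tool_rot: [1.0, -0.009, -0.005, -0.001]
ft_force: [-0.4, -0.1, 0.3]
grip_width: 0.0005
grasp_force: 0.0
```

Run:
```python
from h import *
o=bot.get_obs();print({k:np.round(o[k],4) for k in("clock","eef_pos","joint_pos","tool_rot","ft_force")})
t=snap("top","pics/t2.png");s=snap("scene","pics/s2.png")
a=cv2.resize(t[130:230,280:380],None,fx=3.9,fy=3.9);b=cv2.resize(s[130:230,260:360],None,fx=3.9,fy=3.9)
cv2.imwrite("pics/p2.png",np.hstack([a,b])[...,::-1])
```

```text
{'clock': np.float64(2.2833), 'eef_pos': array([ 0.6562, -0.201 ,  0.217 ]), 'joint_pos': array([-2.9710e-01,  6.5130e-01,  6.0230e-01,  1.5319e+00, -4.0000e-04,
        2.8635e+00]), 'tool_rot': array([ 0.9999, -0.0095, -0.0049, -0.0012]), 'ft_force': array([-0.3795, -0.1419,  0.2888])}
```

View pics/p2.png

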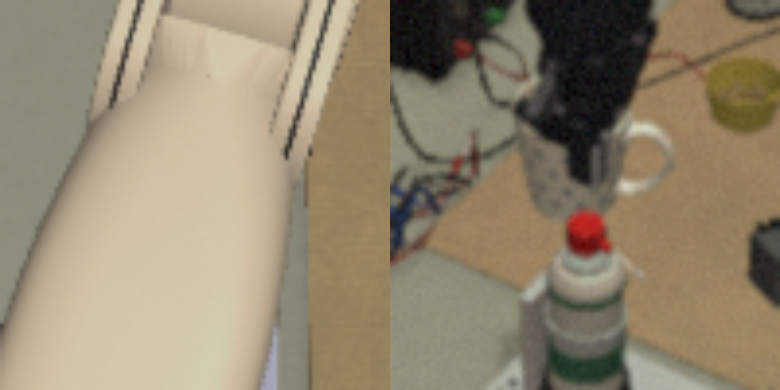

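The view shows the shut fingertips at crop (583,180), straight above the red cap at (587,220). I'll press down in stages.

Request:
{"name": "step_arm", "arguments": {
  "targets": "-1 0 0 -0.03 0 0 0;-1 0 0 -0.05 0 0 0;-1 0 0 -0.06 0 0 0;-1 0 0 -0.066 0 0 0;-1 0 0 -0.07 0 0 0;-1 0 0 -0.07 0 0 0;-1 0 0 -0.07 0 0 0"
}}

```text
clock: 2.97
eef_pos: [0.6591, -0.2017, 0.1869]
tool_rot: [1.0, -0.01, 0.0, 0.0]
ft_force: [-0.6, 0.3, 0.4]
grip_width: -0.0004
grasp_force: 0.0
```

Request:
{"name": "step_arm", "arguments": {
  "targets": "-1 0 0 -0.004 0 0 0;-1 0 0 -0.008 0 0 0;-1 0 0 -0.01 0 0 0;-1 0 0 -0.012 0 0 0;-1 0 0 -0.012 0 0 0"
}}

```text
clock: 3.38
eef_pos: [0.6594, -0.2017, 0.1815]
tool_rot: [1.0, -0.01, 0.001, 0.0]
ft_force: [-0.4, -0.2, 5.1]
grip_width: 0.0002
grasp_force: 2.8
```

Request:
{"name": "step_arm", "arguments": {
  "targets": "-1 0 0 -0.004 0 0 0;-1 0 0 -0.007 0 0 0;-1 0 0 -0.008 0 0 0;-1 0 0 -0.009 0 0 0;-1 0 0 -0.009 0 0 0;-1 0 0 -0.009 0 0 0"
}}

```text
clock: 3.88
eef_pos: [0.6595, -0.2017, 0.1789]
tool_rot: [1.0, -0.01, 0.002, 0.001]
ft_force: [-2.2, 0.7, 11.0]
grip_width: -0.0004
grasp_force: 5.4
```

Request:
{"name": "step_arm", "arguments": {
  "targets": "-1 0 0 -0.002 0 0 0;-1 0 0 -0.003 0 0 0;-1 0 0 -0.003 0 0 0;-1 0 0 -0.003 0 0 0"
}}

```text
clock: 4.22
eef_pos: [0.6595, -0.2017, 0.1789]
tool_rot: [1.0, -0.009, 0.002, 0.001]
ft_force: [-4.4, 1.3, 15.8]
grip_width: 0.0001
grasp_force: 7.6
```

The force has risen to 16 N with no further travel, so the cap is on its hard stop. I'll release it straight up and wait, then move over the nest while starting the half turn, because j6 is near its limit for the later camera pose.

Request:
{"name": "step_arm", "arguments": {
  "targets": "-1 0 0 0.08 0 0 0;-1 0 0 0.16 0 0 0;-1 0 0 0.172 0 0 0;-1 0 0 0.172 0 0 0;-1 -0.292 0.007 0.172 0 0 1;-1 -0.292 0.007 0.172 0 0 1;-1 -0.292 0.007 0.172 0 0 1;-1 -0.292 0.007 0.172 0 0 1;1 -0.292 0.007 0.172 0 0 1;1 -0.292 0.007 0.172 0 0 1"
}}

```text
clock: 5.05
eef_pos: [0.5106, -0.1978, 0.2593]
tool_rot: [0.933, 0.36, -0.001, -0.001]
ft_force: [0.6, 0.2, 0.3]
grip_width: 0.0231
grasp_force: 0.0
```

Request:
{"name": "step_arm", "arguments": {
  "targets": "1 0 0 0 0 0 1;1 0 0 0 0 0 1;1 0 0 0 0 0 1;1 0 0 0 0 0 1;1 0 0 0 0 0 1;1 0 0 0 0 0 1;1 0 0 0 0 0 1;1 0 0 0 0 0 1"
}}

```text
clock: 5.72
eef_pos: [0.5122, -0.1977, 0.2586]
tool_rot: [0.726, 0.688, -0.001, -0.001]
ft_force: [-0.5, -0.3, -0.1]
grip_width: 0.0851
grasp_force: 0.0
```

Request:
{"name": "step_arm", "arguments": {
  "targets": "1 0 0 0 0 0 1;1 0 0 0 0 0 1;1 0 0 0 0 0 1;1 0 0 0 0 0 1;1 0 0 0 0 0 1;1 0 0 0 0 0 1;1 0 0 0 0 0 1;1 0 0 0 0 0 1"
}}

```text
clock: 6.38
eef_pos: [0.5124, -0.1978, 0.2592]
tool_rot: [0.408, 0.913, -0.0, -0.001]
ft_force: [-0.1, 0.6, -0.7]
grip_width: 0.0853
grasp_force: 0.0
```

Request:
{"name": "step_arm", "arguments": {
  "targets": "1 0 0 0 0 0 1;1 0 0 0 0 0 1;1 0 0 0 0 0 1;1 0 0 0 0 0 1;1 0 0 0 0 0 1;1 0 0 0 0 0 1;1 0 0 0 0 0 1;1 0 0 0 0 0 1;1 0 0 0 0 0 1;1 0 0 0 0 0 1"
}}

```text
clock: 7.22
eef_pos: [0.5127, -0.198, 0.2599]
tool_rot: [0.028, 1.0, 0.0, -0.0]
ft_force: [-0.1, -0.2, -0.0]
grip_width: 0.0853
grasp_force: 0.0
```

Run:
```python
from h import *
o=bot.get_obs();print({k:np.round(o[k],4) for k in("clock","eef_pos","joint_pos","tool_rot","ft_force","grip_width")})
from scipy.spatial.transform import Rotation as R
M=R.from_quat(o["tool_rot"]).as_matrix();print(M.round(3))
s=snap("scene","pics/s3.png");cv2.imwrite("pics/p3.png",cv2.resize(s[110:310,240:480],None,fx=3,fy=3)[...,::-1])
```

```text
{'clock': np.float64(7.2167), 'eef_pos': array([ 0.5127, -0.198 ,  0.2599]), 'joint_pos': array([-0.3685,  0.3318,  0.2033,  1.4429, -0.    , -0.3122]), 'tool_rot': array([ 2.810e-02,  9.996e-01,  1.000e-04, -3.000e-04]), 'ft_force': array([-0.1429, -0.209 , -0.0186]), 'grip_width': np.float64(0.0853)}
[[-0.998  0.056 -0.001]
 [ 0.056  0.998  0.   ]
 [ 0.001  0.    -1.   ]]
```

View pics/p3.png

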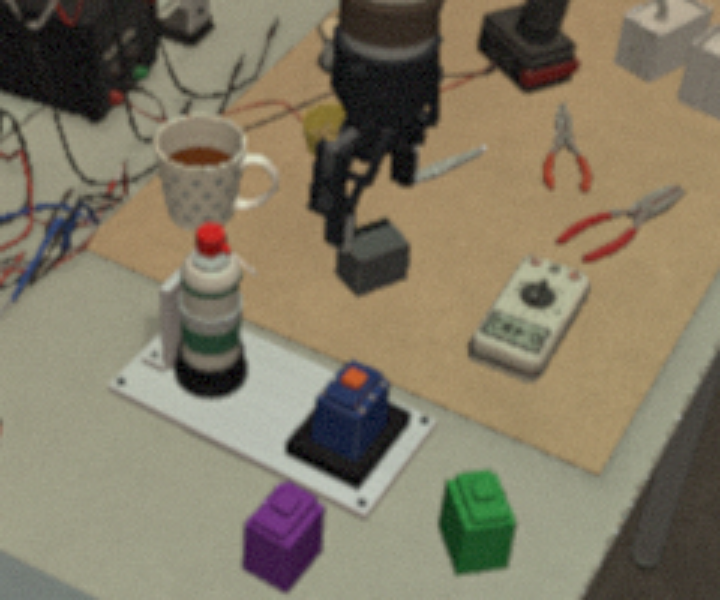

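The contactor is still in the nest at crop (352,410) and the cap is up at (210,238). I'll correct the small yaw and descend to the grasp.

Request:
{"name": "step_arm", "arguments": {
  "targets": "1 0 -0.001 -0.08 0 0 0.048;1 0 -0.001 -0.16 0 0 0.048;1 0 -0.001 -0.24 0 0 0.048;1 0 -0.001 -0.32 0 0 0.048;1 0 -0.001 -0.38 0 0 0.048;1 0 -0.001 -0.42 0 0 0.048;1 0 -0.001 -0.436 0 0 0.048;1 0 -0.001 -0.436 0 0 0.048"
}}

```text
clock: 7.93
eef_pos: [0.5112, -0.1979, 0.0401]
tool_rot: [0.009, 1.0, 0.001, -0.002]
ft_force: [0.5, 0.1, -0.4]
grip_width: 0.0857
grasp_force: 0.0
```

Request:
{"name": "step_arm", "arguments": {
  "targets": "-1 0 0 0 0 0 0;-1 0 0 0 0 0 0;-1 0 0 0 0 0 0;-1 0 0 0 0 0 0;-1 0 0 0 0 0 0;-1 0 0 0 0 0 0;-1 0 0 0 0 0 0;-1 0 0 0 0 0 0"
}}

```text
clock: 8.6
eef_pos: [0.5148, -0.1994, 0.0446]
tool_rot: [0.009, 1.0, -0.001, 0.002]
ft_force: [0.3, -1.0, 6.8]
grip_width: 0.0553
grasp_force: 65.3
```

Request:
{"name": "step_arm", "arguments": {
  "targets": "-1 0 0 0.02 0 0 0;-1 0 0 0.06 0 0 0;-1 0 0 0.12 0 0 0;-1 0 0 0.2 0 0 0;-1 0 0 0.28 0 0 0;-1 0 0 0.36 0 0 0;-1 0 0 0.44 0 0 0;-1 0 0 0.44 0 0 0;-1 0 0 0.44 0 0 0"
}}

```text
clock: 9.35
eef_pos: [0.514, -0.1989, 0.2656]
tool_rot: [0.008, 1.0, -0.001, 0.003]
ft_force: [0.3, -0.4, -3.7]
grip_width: 0.0551
grasp_force: 66.1
```

Run:
```python
from h import *
from scipy.spatial.transform import Rotation as R
o=bot.get_obs();print({k:np.round(o[k],4) for k in("clock","eef_pos","joint_pos","tool_rot","ft_force","grip_width","grasp_force")})
print(R.from_quat(o["tool_rot"]).as_matrix().round(3))
t=snap("top","pics/t4.png");s=snap("scene","pics/s4.png")
a=cv2.resize(t[140:270,170:370],None,fx=3.5,fy=2.2);b=cv2.resize(s[100:300,180:430],None,fx=2.8,fy=1.55)
b=cv2.resize(s[100:300,180:430],None,fx=3,fy=3)
cv2.imwrite("pics/p4.png",b[...,::-1])
```

```text
{'clock': np.float64(9.35), 'eef_pos': array([ 0.514 , -0.1989,  0.2656]), 'joint_pos': array([-3.6930e-01,  3.2810e-01,  2.1240e-01,  1.4491e+00,  1.0000e-04,
       -3.5250e-01]), 'tool_rot': array([ 0.0084,  1.    , -0.001 ,  0.0028]), 'ft_force': array([ 0.3422, -0.3523, -3.7366]), 'grip_width': np.float64(0.0551), 'grasp_force': np.float64(66.0727)}
[[-1.     0.017  0.006]
 [ 0.017  1.    -0.002]
 [-0.006 -0.002 -1.   ]]
```

View pics/p4.png

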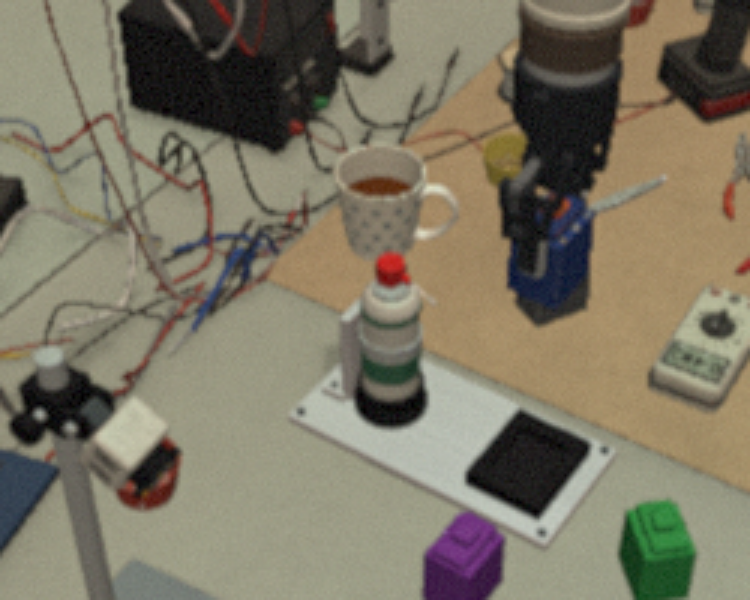

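The contactor is held in the fingers at crop (550,250), the nest is empty at (530,460), and the -3.7 N force matches its weight. Next I'll compute the inspection pose.

Run:
```python
exec(open("head.py").read())
from scipy.spatial.transform import Rotation as R
for z in(.24,.246,.252):print("ring front centre on z",z,plane("top",*ct(138.5,328),z).round(4))
t,psi=.50,.053
B=R.from_euler("ZY",[psi,-t]).as_matrix()   # contactor frame with x,y flipped (ie +x towards the lens)
Lf=(Q["FL"]+Q["FR"])/2
for h in(.018,.022):print("lens from head",(Lf+B@[-.012,0,-h]).round(4))
L=np.array([.635,.127,.246])
lab=L-.12*B[:,0]
o=bot.get_obs();p=o["eef_pos"];cur=R.from_euler("z",-.017)
rel=R.from_matrix(B)*cur.inv()
tcp=lab-rel.apply([.022,0,.0044])
cmd=np.array([.5127,-.1985,.262])
print("lab",lab,"tcp",tcp,"rotvec/(pi/4)",(rel.as_rotvec()/(np.pi/4)).round(3),"shift/.5 from meas",((tcp-p)/.5).round(3),"under",(tcp+rel.apply([0,0,-.0256])))
```

```text
BL [0.6613 0.1487 0.2833] gap 0.0019
BR [0.6648 0.1065 0.282 ] gap 0.0012
FR [0.6377 0.1055 0.2692] gap 0.0006
FL [0.6358 0.1506 0.2661] gap 0.0011
col [0.7108 0.1312 0.3157] gap 0.0004
ring front centre on z 0.24 [0.6333 0.1296 0.24  ]
ring front centre on z 0.246 [0.6323 0.1279 0.246 ]
ring front centre on z 0.252 [0.6314 0.1263 0.252 ]
lens from head [0.6349 0.128  0.2461]
lens from head [0.6368 0.1281 0.2426]
lab [0.52983797 0.12142119 0.18846894] tcp [0.51268737 0.12013685 0.17406173] rotvec/(pi/4) [ 0.011 -0.637  0.087] shift/.5 from meas [ 0.002  0.636 -0.174] under [0.52494343 0.12078703 0.15159562]
```

Request:
{"name": "step_arm", "arguments": {
  "targets": "-1 -0.08 0.08 0 0 0 0;-1 -0.08 0.16 0 0 0 0;-1 -0.08 0.24 0 0 0 0;-1 -0.08 0.32 0 0 0 0;-1 -0.08 0.4 0 0 0 0;-1 -0.08 0.48 0 0 0 0;-1 -0.08 0.56 0 0 0 0;-1 -0.08 0.62 0 0 0 0;-1 -0.08 0.636 0 0 0 0;-1 -0.08 0.636 0 0 0 0"
}}

```text
clock: 10.28
eef_pos: [0.4711, 0.1215, 0.2596]
tool_rot: [0.006, 1.0, -0.001, -0.003]
ft_force: [0.1, -0.2, -3.2]
grip_width: 0.055
grasp_force: 65.8
```

Request:
{"name": "step_arm", "arguments": {
  "targets": "-1 0 0 -0.04 0.002 -0.12 0.02;-1 0 0 -0.08 0.004 -0.25 0.04;-1 0 0 -0.12 0.006 -0.38 0.06;-1 0 0 -0.16 0.008 -0.5 0.07;-1 0 0 -0.174 0.011 -0.6 0.087;-1 0 0 -0.174 0.011 -0.637 0.087;-1 0.04 0 -0.174 0.011 -0.637 0.087;-1 0.06 0 -0.174 0.011 -0.637 0.087;-1 0.06 0 -0.174 0.011 -0.637 0.087;-1 0.06 0 -0.174 0.011 -0.637 0.087"
}}

```text
clock: 11.12
eef_pos: [0.5032, 0.1184, 0.1748]
tool_rot: [-0.025, 0.969, 0.006, 0.247]
ft_force: [-0.2, 0.2, -3.4]
grip_width: 0.055
grasp_force: 65.8
```

Run:
```python
from h import *
from scipy.spatial.transform import Rotation as R
o=bot.get_obs();print({k:np.round(o[k],4) for k in("clock","eef_pos","joint_pos","ft_force","grip_width","grasp_force")})
M=R.from_quat(o["tool_rot"]).as_matrix();print(M.round(3))
t=snap("top","pics/t5.png");s=snap("scene","pics/s5.png")
a=cv2.resize(t[125:245,170:290],None,fx=3.2,fy=3.2);b=cv2.resize(s[170:290,170:290],None,fx=3.2,fy=3.2)
b=cv2.resize(s[190:310,180:320],None,fx=5.6,fy=5)
cv2.imwrite("pics/p5.png",cv2.resize(s[180:300,180:330],None,fx=5,fy=5)[...,::-1])
```

```text
{'clock': np.float64(11.1167), 'eef_pos': array([0.5032, 0.1184, 0.1748]), 'joint_pos': array([ 0.3011, -0.0141, -0.5796,  0.5201, -0.1195,  0.2204]), 'ft_force': array([-0.1608,  0.1634, -3.3818]), 'grip_width': np.float64(0.055), 'grasp_force': np.float64(65.8233)}
[[-0.877 -0.051  0.478]
 [-0.045  0.999  0.023]
 [-0.478 -0.001 -0.878]]
```

View pics/p5.png

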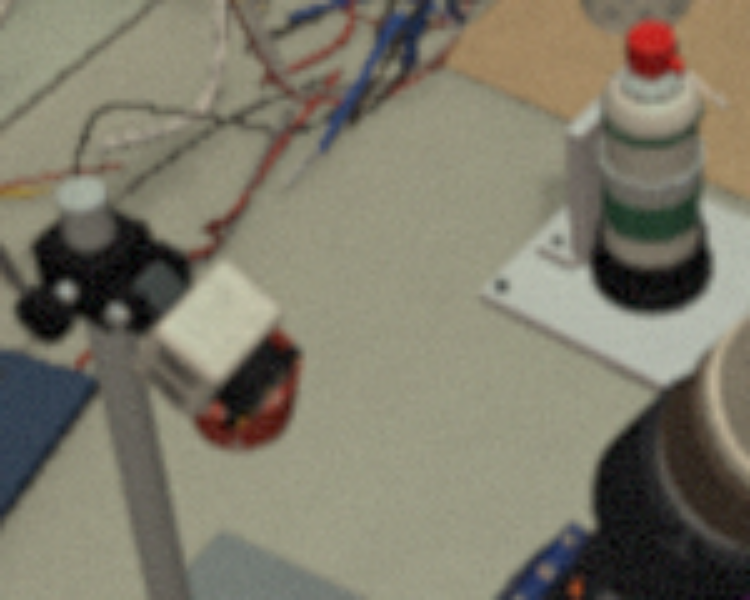

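The head is undisturbed at crop (215,330) and the contactor is approaching at lower right. The tilt is 0.498, and x still has 9 mm to go.

Request:
{"name": "step_arm", "arguments": {
  "targets": "-1 0.01 0.004 0 0 0 0;-1 0.018 0.005 0 0 0 0;-1 0.018 0.005 0 0 0 0;-1 0.018 0.005 0 0 0 0;-1 0.018 0.005 0 0 0 0;-1 0.018 0.005 0 0 0 0"
}}

```text
clock: 11.72
eef_pos: [0.5117, 0.122, 0.1752]
tool_rot: [-0.026, 0.969, 0.006, 0.247]
ft_force: [0.0, -0.1, -2.3]
grip_width: 0.0553
grasp_force: 65.8
```

Run:
```python
from h import *
from scipy.spatial.transform import Rotation as R
o=bot.get_obs();print({k:np.round(o[k],4) for k in("clock","eef_pos","joint_vel","ft_force","grip_width","grasp_force")})
M=R.from_quat(o["tool_rot"]).as_matrix();B=M*[-1,1,-1];lab=o["eef_pos"]+B@[.022,0,.0044]
d=lab-[.6345,.1275,.2455];W=R.from_euler("ZY",[.053,-.5]).as_matrix();print("label in lens frame",(W.T@d).round(4),M[:,2].round(3))
P={"label":lab,"plunger":o["eef_pos"]+B@[0,0,.075-.0256],"front top edge":o["eef_pos"]+B@[.022,0,.06-.0256]}
for k,p in P.items():print(k,proj("top",p).round(1),proj("scene",p).round(1))
t=snap("top","pics/t6.png");s=snap("scene","pics/s6.png")
a=cv2.resize(t[125:245,170:290],None,fx=3.3,fy=3.3);b=cv2.resize(s[200:320,200:320],None,fx=3.3,fy=3.3)
cv2.imwrite("pics/p6.png",np.hstack([a,b])[...,::-1])
```

```text
{'clock': np.float64(11.7167), 'eef_pos': array([0.5117, 0.122 , 0.1752]), 'joint_vel': array([-0.0008, -0.0015, -0.0037, -0.0001, -0.0004, -0.0003]), 'ft_force': array([ 4.0000e-04, -1.1800e-01, -2.3061e+00]), 'grip_width': np.float64(0.0553), 'grasp_force': np.float64(65.8265)}
label in lens frame [-0.1196  0.001   0.0016] [ 0.479  0.025 -0.878]
label [207.3 222.1] [277.3 295.2]
plunger [204.9 237.7] [294.5 294.5]
front top edge [204.8 227.2] [282.9 289.9]
```

View pics/p6.png

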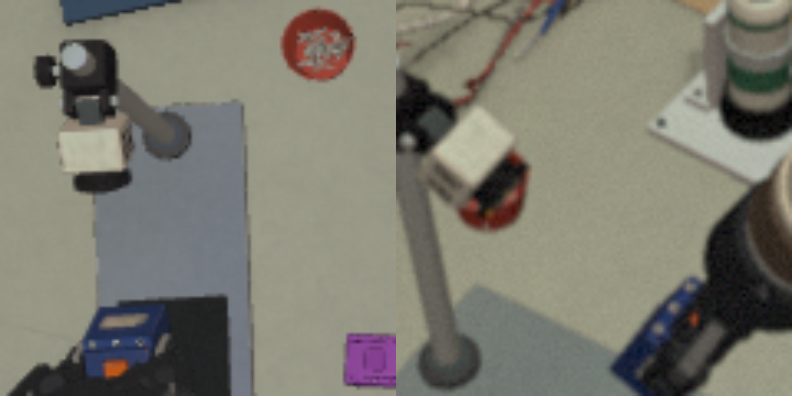

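The last view matches the prediction. In the top view the label is at (207,222.6) against a predicted (207.3,222.1), and the plunger is at (205.2,236.5) against (204.9,237.7). The head hasn't moved and the cap is up, so I'll hand in.

```bash
python3 -c "
from workcell import bot
print(bot.job_done())"
```

```text
the job is handed in; nothing more can be done
None
```

I pushed the cap to its hard stop, let it spring back, and lifted the contactor out; it is now held still in front of the lens. By my own measurements the label is 120 mm away, about 2 mm off the line of sight and square to the lens, taking the camera's tilt as my measured 0.50 rad. The job is handed in, but no verdict came back.

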